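# Return the mill's water filter to service

### The arm

A 6-joint arm with a two-finger parallel gripper is mounted at the origin on the work surface. World frame = base frame: x ahead of the robot, y to its left, z up, the work surface at z = 0. Lengths are in m, angles in rad, forces in N, time in s.
With the tool pointing down it reaches from about 0.35 to 0.775 m from the base axis. Payload 5.5 kg.
Tool frame: the origin (TCP) lies at the very end of the fingers, on their centre line; the grasp point (between the pads) lies 19 mm behind it; x points along the fingers, y is the direction in which the jaws open and shut, and the axes are right-handed (so a half turn about x gives the same grasp; the last joint's range is limited). The gripper opens to 85 mm and grips with 20 to 120 N. Pads are 22 mm wide; open, the fingers measure 114 mm over their backs; the gripper's body (76 mm by 85 mm) begins 54 mm behind the grasp point. The pads swing forward as they close: fully open they stand 13 mm farther back than shut.
Start: joints at [1.01, 0.313, 0.046, 1.304, 0, 1.431], TCP at [0.235, 0.525, 0.231] pointing down, gripper open.
Joint ranges: [-2.76, 2.76], [-0.86, 1.69], [-1.03, 1.26], [-2.2, 2.34], [-1.47, 1.5], [-3.14, 3.14]. Speed limits (rad/s): [2.57, 2.57, 3.14, 3.14, 3.14, 3.14].

### API

Orientations are given as a unit quaternion [w, x, y, z].
In Python, from workcell import env gives the robot as it stands.
- The arm moves only by the tool servo_tool, never from a script. Its argument "increments" is a list of rows, each an object with "offset": the shift along the tool's x, y, z in cm, a list of three; "yaw": the turn about the tool's x in degrees. In form: [{"offset": [x, y, z], "yaw": yaw}, ...]. A call has exactly 8 rows; each row is the pose to reach, as a shift and turn from the pose commanded when the call began, along the tool's axes at that moment; what a row does not reach only later rows make up. A row lasts 1/10 s, in which the tool goes at most 50 mm and 8.59 degrees, less where a joint would pass 70% of its speed; a pose out of reach is approached as far as the arm can. A call with a gripper value outside its range is refused whole. "claw" is the opening, from 0 (shut) to 1 (fully open), set as the call begins (left out, the last holds). The fingers move at their own pace and stop on an object; "force" is the grip in N (left out, the last holds). Time passes only in rows, so rows that repeat a pose let the fingers close, or fill a call up. It gives the time, the measured TCP pose, the force and the opening at its end, in the units of the state.
- env.get_state(): the state, without advancing time (a new reading comes with each control period).
- env.read_camera(name): name is "scene" or "side" or "wrist"; returns (picture, depth): 400x640x3 uint8, red, green, blue; 400x640 float32, m along the optical axis (not along the pixel's ray), 0 where there is no reading.
- env.camera_model(name): a dict with "vertical_fov" (degrees; the focal length in pixels is half the picture's height over the tangent of half this angle, whatever the lens; pixels are square), "cx", "cy" (the principal point, pixels), "world_from_camera" (4x4, takes a point from camera to world coordinates). Camera axes: x right, y up, looking along -z (the intrinsics and any distortion apply to the point x, -y, -z); pixel columns grow to the right and rows downward; lengths in m; the calibration is good to about 2 mm. A picture is of the moment at which its call begins: read the wrist's pose just before it. camera_model takes no time and is no camera call; for the wrist camera it gives the pose at the moment of the call.
- env.hand_in(): hands the job in, once; it reports no verdict.
The state is a dict: "clock": time; "joint_pos": joint angles; "qvel": joint speeds; "tau": joint torques, N m; "tcp_pos": TCP position; "orientation": TCP orientation; "wrist_force": force on the tool from outside, world axes, zero at the start; "ft_torque": the same for the moment, N m; "finger_gap": finger opening in m.
Only numpy, scipy, OpenCV 4.12 (cv2) and the standard library are available. Lean on these libraries where they do the work, as an engineer would, in place of code of your own. Each camera call takes 0.05 s, during which the arm holds its last target.

### The job

The water filter of the wet mill has been left off its service position with the feed shut. Press the spring-loaded selector handle down to free it, turn it the shorter way round to the arrow mark, then let it up and feel for the notch there until the handle has risen fully into it; never force the handle against the valve. Only then swing the feed lever fully open, and leave the other things on the worktop where they are.

Things in the scene. Friction and masses are not known exactly. Their poses are not given: they have to be found in the camera images.
- unit: The filter unit, fixed to the worktop. Origin on the worktop under the selector's vertical axis, z up. A white vessel (172 mm wide, to 123 mm up) on a 300 x 380 mm steel plate carries the valve: grey round cover of radius 66 mm whose flat top is 184 mm above the worktop. Arrow mark towards the unit's -x, feed pipe and feed valve towards its -y, gauge towards its +x.
- valve_axis (a point): Point on the selector's axis, on the cover's top.
- service_mark (a point): The arrow mark: the one chevron, its tip to the axis, on an ear of the cover's rim, 58 mm from the axis on the cover's top. The other five positions, each 60 degrees on, have small round studs. The notches lie inside the valve: the notch of a position can be up to 10 degrees (0.18 rad) to either side of its mark, and leaves the handle about 2 degrees (0.035 rad) of play each way.
- handle: The selector handle, black: a round skirt (radius 42 mm, 8 mm thick) with a grip bar standing on it along the handle's x axis (68 mm long, 20 mm wide, 34 mm high). Origin on the axis at the skirt's underside, 193 mm above the worktop when fully up; skirt top 8 mm and bar top 42 mm above the origin. x points along the pointer. Over 16 N against notch side, ring or stop is forcing it.
- grip (a point): Centre of the grip bar: on the axis, 17 mm above the skirt's top.
- pointer (a point): Tip of the pointer nose on the skirt's edge, 50 mm from the axis at the skirt's top; a thin pale line runs along the bar's top on the pointer's half.
- dial (a joint): Angle of the handle about the vertical axis, rad, counterclockwise from above positive. 0 with the pointer at the arrow mark. It turns endlessly: 2 pi is the arrow mark again (the value itself does not wrap). Friction 0.05 N m pressed free, about 0.1 N m resting against the inner ring, steady; in a notch it stops dead after its play.
- press (a joint): How far the handle is pressed down, m. 0 = fully up, only in a notch (there it cannot turn); about 0.006 = resting up against the inner ring between notches; from 0.0065 it turns free; at 0.009 the skirt meets the cover (stop). The spring pushes up with about 5 N fully up, 10 N at 0.006, 12.5 N at the stop, and 2 N more per 10 mm/s of pressing.
- feed_lever (a joint): Angle of the feed valve's lever, rad: 0 = shut, lever across the pipe, pointing to the unit's -x; 1.57 = open at its stop, lever along the pipe, pointing to the unit's -y (counterclockwise from above). Stays where it is left; friction about 0.3 N m.
- feed_pivot (a point): On the feed lever's vertical pivot axis, at the lever's mid-height (184 mm up), 150 mm from the selector's axis.
- lever_end (a point): Centre of the lever's grey grip, 80 mm from the pivot; the grip is 56 mm long, 18 mm wide, 14 mm high, clear of everything below and beside it.
- puck_mid (a point): Bystander: middle of a loose white milling puck, 98 mm across, 18 mm high.
- block_mid (a point): Bystander: middle of a small loose milling block standing on its steel foot, 25 mm across, 40 mm high.
- bottle_mid (a point): Bystander: middle of a loose white bottle, 60 mm across, 150 mm high.
- crucible_mid (a point): Bystander: middle of a loose white ceramic bowl, 90 mm across, 32 mm high.

How it is judged:
By the outcome, as a careful person would: the job done as asked, in the order asked, and still so for the second after the job is handed in, with the robot touching nothing.
It also fails if it takes over 64 s, if anything falls off the work surface, if the arm or the gripper's body presses on something with over 40 N, if the wrist force passes 120 N, or if a joint passes its speed limit or range.

## Working session

There is one attempt and no reset: what is moved stays moved. The work goes in short steps, Python scripts to look and compute and a tool call to move; the robot and the scene stay as the last step left them, time stands still between calls to the robot, and variables do not carry over. Pictures are saved under pics/ and viewed, and the job is handed in when it is done.

Besides the shell and the picture viewer there is one more tool, called after "Call:" as name([rows], argument=value, ...), one row to a line, values as JSON. servo_tool: Moves the arm, as the interface text tells. Its arguments: {"type":"object","properties":{"increments":{"type":"array","items":{"type":"object","properties":{"offset":{"type":"array","items":{"type":"number"}},"yaw":{"type":"number"}}}},"claw":{"type":"number"},"force":{"type":"number"}},"required":["increments"]}

```bash
ls; mkdir -p pics; python3 - <<'E'
from workcell import env
import cv2,numpy as np
print(env.get_state())
for n in ["scene","side","wrist"]:
    m=env.camera_model(n); print(n,m)
    p,d=env.read_camera(n)
    cv2.imwrite(f"pics/{n}0.png",p[:,:,::-1]); np.save(f"pics/{n}0.npy",d)
E
```

```text
pics
{'clock': 0.0, 'joint_pos': array([ 1.01041546e+00,  3.13995520e-01,  4.50100907e-02,  1.30364758e+00,
       -4.60592570e-07,  1.43117493e+00]), 'qvel': array([ 4.25037783e-05, -5.95248324e-04,  1.35813203e-03,  5.41594278e-04,
       -1.83577644e-03,  1.96464789e-04]), 'tau': array([ 3.62112432e-04, -4.80629218e+01,  2.98530954e+01,  1.94987759e-02,
       -2.41244379e-04, -6.27611083e-07]), 'tcp_pos': array([0.23460385, 0.52439709, 0.2304244 ]), 'orientation': array([ 0.69129346,  0.1470559 ,  0.69173849, -0.148276  ]), 'wrist_force': array([-0.13224503, -0.32082381, -0.18675577]), 'ft_torque': array([ 0.0356059 ,  0.01758443, -0.06710987]), 'finger_gap': 0.08545010566598862}
scene {'vertical_fov': 49.441400805251654, 'cx': 321.33459450834755, 'cy': 204.6391792920722, 'world_from_camera': array([[-0.04626303, -0.79374083,  0.60649421,  1.04931704],
       [ 0.99886408, -0.04369511,  0.01900741,  0.0883372 ],
       [ 0.01141387,  0.60668462,  0.79486067,  0.87816268],
       [ 0.        ,  0.        ,  0.        ,  1.        ]])}
side {'vertical_fov': 51.669419156021156, 'cx': 320.837324087684, 'cy': 202.46338389862393, 'world_from_camera': array([[ 0.8713943 ,  0.24778122, -0.4234105 ,  0.1144126 ],
       [-0.4905297 ,  0.45282975, -0.74453061, -0.60909052],
       [ 0.00725216,  0.85647515,  0.51613731,  0.61206171],
       [ 0.        ,  0.        ,  0.        ,  1.        ]])}
wrist {'vertical_fov': 61.84237301270207, 'cx': 316.5297616343897, 'cy': 199.61780464913303, 'world_from_camera': array([[ 0.40889668, -0.86844328, -0.28037436,  0.16241662],
       [ 0.91257879,  0.38849371,  0.12756403,  0.55669433],
       [-0.00185845, -0.3080242 ,  0.95137671,  0.37485192],
       [ 0.        ,  0.        ,  0.        ,  1.        ]])}
```

View pics/scene0.png

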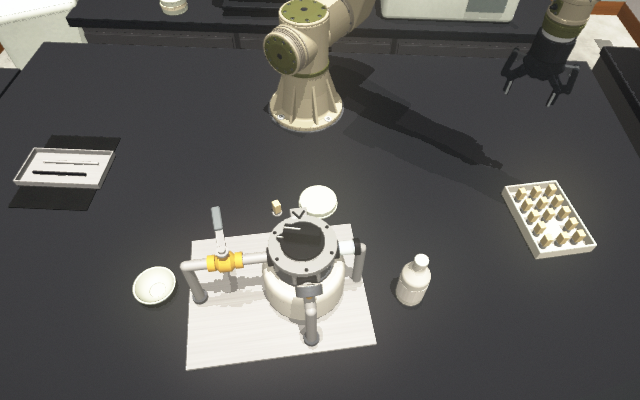

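View pics/side0.png

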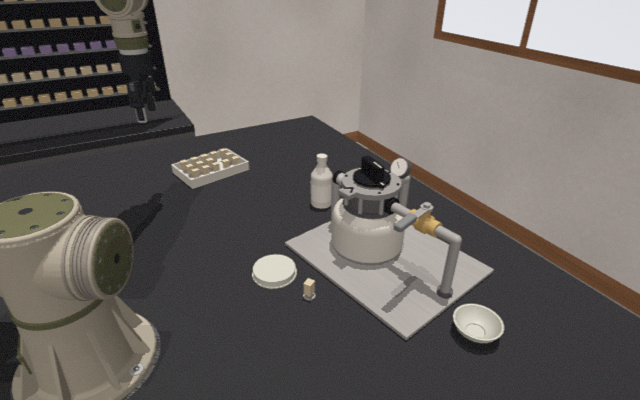

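View pics/wrist0.png

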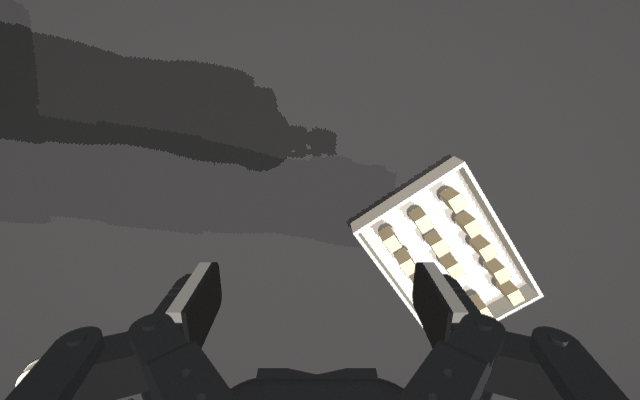

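```bash
python3 - <<'E'
import cv2
a=cv2.imread("pics/scene0.png")[180:360,180:380]; cv2.imwrite("pics/s0z.png",cv2.resize(a,None,fx=3.3,fy=3.3,interpolation=cv2.INTER_CUBIC))
a=cv2.imread("pics/side0.png")[140:300,300:500]; cv2.imwrite("pics/d0z.png",cv2.resize(a,None,fx=3.7,fy=3.7,interpolation=cv2.INTER_CUBIC))
E
```

```text
(no output)
```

View pics/s0z.png

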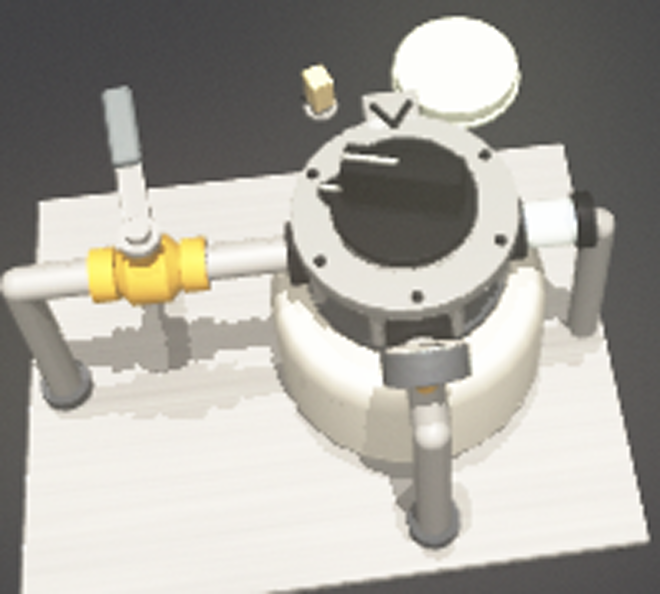

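View pics/d0z.png

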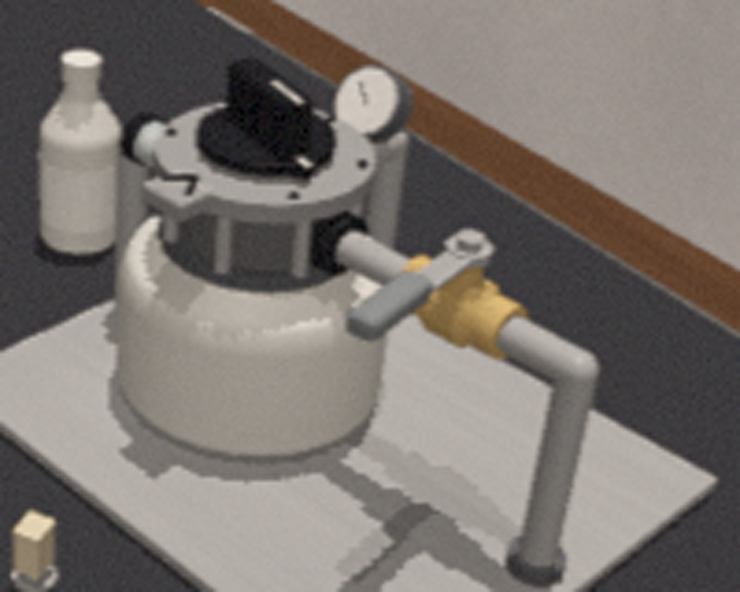

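```bash
cat > h.py <<'E'
import numpy as np
def ray(m,u,v):
    f=200/np.tan(np.radians(m["vertical_fov"])/2)
    T=m["world_from_camera"]; d=np.array([(u-m["cx"])/f,-(v-m["cy"])/f,-1.0])
    return T[:3,3],T[:3,:3]@d
def onz(m,u,v,z):
    o,d=ray(m,u,v); return o+d*(z-o[2])/d[2]
def unproj(m,u,v,dep):
    o,d=ray(m,u,v); return o+d*dep
def proj(m,P):
    f=200/np.tan(np.radians(m["vertical_fov"])/2)
    T=m["world_from_camera"]; p=T[:3,:3].T@(np.asarray(P)-T[:3,3]); return m["cx"]+f*p[0]/-p[2], m["cy"]-f*p[1]/-p[2]
E
python3 - <<'E'
from workcell import env
from h import *
from scipy.optimize import least_squares
S=lambda X,Y,m:( X/3.3-.35+180, Y/3.3-.35+180)
for cam,(k,u0,v0),studs,tip,ptr,line in [
 ("scene",(3.3,180,180),[(313,173),(484,155),(501,239),(417,296),(320,261)],(391,122),(320,188),[(345,155),(397,160)]),
 ("side",(3.7,300,140),[(170,132),(293,195),(362,163)],(190,178),(310,164),[(306,100),(273,83)])]:
    m=env.camera_model(cam); g=lambda p,z:onz(m,u0+(p[0]+.5)/k-.5,v0+(p[1]+.5)/k-.5,z)[:2]
    P=np.array([g(p,.184) for p in studs]); print(cam,P.round(4).tolist())
    r=least_squares(lambda x:np.hypot(*(P-x[:2]).T)-x[2],[.55,.1,.058])
    print("circle",r.x,r.fun)
    c=r.x[:2]
    t=g(tip,.184); print("tip",t,np.hypot(*(t-c)),np.degrees(np.arctan2(*(t-c)[::-1])))
    print("stud ang",[round(float(np.degrees(np.arctan2(*(p-c)[::-1]))),1) for p in P])
    q=g(ptr,.195);print("ptr",q,np.hypot(*(q-c)),np.degrees(np.arctan2(*(q-c)[::-1])))
    a,b=[g(p,.229) for p in line];print("line",a,b,np.degrees(np.arctan2(*(a-b)[::-1])), a-c)
d=np.load("pics/scene0.npy");m=env.camera_model("scene")
for X,Y in [(120,100),(122,140),(135,235),(428,350),(430,430)]:
    u,v=int(180+X/3.3),int(180+Y/3.3);print(unproj(m,u,v,d[v,u]))
E
```

```text
scene [[0.5906, -0.0148], [0.5726, 0.0838], [0.6293, 0.0956], [0.6679, 0.0509], [0.6488, -0.0043]]
circle [0.61082604 0.04000931 0.05833403] [ 5.25332225e-05 -1.71461071e-04  2.84789984e-04 -2.29834923e-04
  6.39727880e-05]
tip [0.55178967 0.0275343 ] 0.06034003245003069 -168.0683123896796
stud ang [-110.3, 131.1, 71.7, 10.8, -49.4]
ptr [ 0.60782753 -0.00803922] 0.048142010917971496 -93.57096150444534
line [0.60762643 0.00807886] [0.60938864 0.03676118] -93.51575618333031 [-0.0031996  -0.03193046]
side [[0.5727, 0.085], [0.5924, -0.0141], [0.6508, -0.0027]]
circle [0.61191421 0.04125573 0.05871638] [ 1.85962357e-15 -1.08246745e-15  1.85268467e-15]
tip [0.55196261 0.03056129] 0.060897991087325964 -169.88571053913995
stud ang [131.8, -109.4, -48.5]
ptr [ 0.6100904  -0.00494219] 0.04623390071982277 -92.26075367251896
line [0.61373481 0.0085187 ] [0.61032118 0.03580589] -82.86932020000289 [ 0.0018206  -0.03273703]
[ 0.55009267 -0.1339255   0.19166307]
[ 0.57778    -0.12875649  0.19048706]
[ 0.64227578 -0.10868915  0.1913092 ]
[0.7126063  0.05943611 0.20786662]
[0.73320703 0.0619384  0.15653973]
```

```bash
cat >> h.py <<'E'
from scipy.spatial.transform import Rotation as R
def info(env,goal=None,yang=None):
    s=env.get_state(); q=s["orientation"]; M=R.from_quat([q[1],q[2],q[3],q[0]]).as_matrix()
    print("t %.2f tcp %s F %s T %s gap %.4f q6 %.3f"%(s["clock"],s["tcp_pos"].round(4),s["wrist_force"].round(2),s["ft_torque"].round(3),s["finger_gap"],s["joint_pos"][5]))
    ya=np.degrees(np.arctan2(M[1,1],M[0,1])); print("xaxis",M[:,0].round(4),"y ang %.2f"%ya)
    if goal is not None: print("offset cm",(M.T@(np.array(goal)-s["tcp_pos"])*100).round(2))
    if yang is not None: print("yaw deg",(ya-yang+180)%360-180)
    return s,M
E
python3 - <<'E'
from workcell import env
from h import *
info(env,[.611,.0405,.30],-3.3)
d=np.load("pics/scene0.npy");m=env.camera_model("scene")
for (u0,u1,v0,v1) in [(295,330,280,330),(270,340,215,270)]:
    P=np.array([unproj(m,u,v,d[v,u]) for u in range(u0,u1) for v in range(v0,v1)]); print(P[P[:,2].argmax()])
E
```

```text
t 0.15 tcp [0.2347 0.5245 0.2306] F [-0.11  0.43 -0.66] T [ 0.017 -0.016 -0.015] gap 0.0855 q6 1.431
xaxis [-8.0e-04 -1.3e-03 -1.0e+00] y ang 65.89
offset cm [ -6.91 -28.81  54.12]
yaw deg 69.18962554258056
[1.04931704 0.0883372  0.87816268]
[1.04931704 0.0883372  0.87816268]
```

Call:
servo_tool([
  {"offset":[-2.5,-1,2],"yaw":-6},
  {"offset":[-5,-3,5.5],"yaw":-14},
  {"offset":[-6.9,-5,9.5],"yaw":-22},
  {"offset":[-6.9,-7.2,13.5],"yaw":-30},
  {"offset":[-6.9,-9.3,17.5],"yaw":-38},
  {"offset":[-6.9,-11.4,21.5],"yaw":-46},
  {"offset":[-6.9,-13.5,25.5],"yaw":-54},
  {"offset":[-6.9,-15.5,29],"yaw":-62},
], claw=0.6, force=30)

```text
clock: 0.95
tcp_pos: [0.4349, 0.2666, 0.3001]
orientation: [0.671, -0.223, 0.671, 0.223]
wrist_force: [0.5, -0.0, 0.4]
finger_gap: 0.051
```

```bash
python3 - <<'E'
from workcell import env
from h import *
info(env,[.611,.0405,.30],176.7)
E
```

```text
t 0.95 tcp [0.4349 0.2666 0.3001] F [ 0.54 -0.03  0.38] T [-0.012 -0.039  0.006] gap 0.0510 q6 -0.249
xaxis [-1.e-04  0.e+00 -1.e+00] y ang 126.76
offset cm [ 1.000e-02 -2.865e+01  5.700e-01]
yaw deg -49.938708940721085
```

Call:
servo_tool([
  {"offset":[0,-4.5,0.1],"yaw":-8},
  {"offset":[0,-9,0.2],"yaw":-16},
  {"offset":[0,-13.5,0.3],"yaw":-24},
  {"offset":[0,-18,0.4],"yaw":-32},
  {"offset":[0,-22,0.5],"yaw":-40},
  {"offset":[0,-25.5,0.6],"yaw":-46},
  {"offset":[0,-28,0.6],"yaw":-49},
  {"offset":[0,-28.65,0.6],"yaw":-49.9},
])

```text
clock: 1.75
tcp_pos: [0.6103, 0.0388, 0.299]
orientation: [0.516, -0.483, 0.517, 0.483]
wrist_force: [0.7, 0.8, 0.5]
finger_gap: 0.0512
```

```bash
python3 - <<'E'
from workcell import env
from h import *
import cv2
info(env,[.611,.0405,.22],176.7)
m=env.camera_model("wrist");p,d=env.read_camera("wrist");cv2.imwrite("pics/w1.png",p[:,:,::-1]);np.save("pics/w1.npy",d)
import json;json.dump({k:(v.tolist() if hasattr(v,'tolist') else v) for k,v in m.items()},open("w1.json","w"))
E
```

```text
t 1.75 tcp [0.6103 0.0388 0.299 ] F [0.66 0.81 0.51] T [-0.012  0.025 -0.042] gap 0.0512 q6 -1.572
xaxis [-1.2e-03 -2.0e-04 -1.0e+00] y ang 176.23
offset cm [ 7.9  -0.06  0.17]
yaw deg -0.4726363351441307
```

View pics/w1.png

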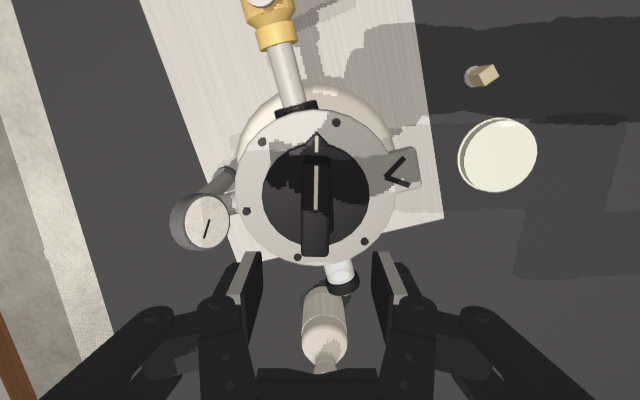

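```bash
python3 - <<'E'
from h import *
import json,cv2
from scipy.optimize import least_squares
m=json.load(open("w1.json"));m["world_from_camera"]=np.array(m["world_from_camera"])
im=cv2.imread("pics/w1.png",0);d=np.load("pics/w1.npy")
P=[]
for u,v in [(336,122),(262,142),(246,212),(297,257),(364,241)]:
    w=np.clip(110-im[v-7:v+8,u-7:u+8].astype(float),0,None); ys,xs=np.mgrid[v-7:v+8,u-7:u+8]
    cu,cv=(w*xs).sum()/w.sum(),(w*ys).sum()/w.sum(); P.append(onz(m,cu,cv,.184)[:2]); print(cu,cv)
P=np.array(P);r=least_squares(lambda x:np.hypot(*(P-x[:2]).T)-x[2],[.61,.04,.058]);c=r.x[:2];print(r.x,r.fun)
A=lambda p,q=c:np.degrees(np.arctan2(*(p-q)[::-1]))
print([A(p)%60 for p in P], "tip",A(onz(m,387,177,.184)[:2]),"ptr",A(onz(m,316,136,.195)[:2]))
a,b=onz(m,316.5,165,.229)[:2],onz(m,316.5,209,.229)[:2];print("line",A(a,b),a,b)
# bar top region edges & depth
for u,v in [(316,200),(308,230),(285,195),(245,160),(330,240),(207,220)]: print(u,v,unproj(m,u,v,d[v,u]).round(4))
E
```

```text
335.79620034542313 122.19136442141624
261.99912280701756 141.47894736842105
246.25513059701493 210.79430970149255
298.5750629722922 255.9670025188917
364.6994931209269 241.75524981897175
[0.61041915 0.03839752 0.05908848] [-0.00040354  0.00022076  0.00036674 -0.00077792  0.00059395]
[np.float64(11.329168879454173), np.float64(10.906854038712176), np.float64(10.602267544839862), np.float64(11.202029344431708), np.float64(10.22397958848174)] tip -170.0887922745405 ptr -93.80966751129723
line -93.79928995127828 [0.60791179 0.00521149] [0.60993278 0.03564473]
316 200 [0.6098 0.0284 0.2313]
308 230 [0.6166 0.0489 0.2333]
285 195 [0.6342 0.034  0.1969]
245 160 [0.6641 0.0069 0.1849]
330 240 [0.6015 0.0742 0.1972]
207 220 [0.7003 0.053  0.1899]
```

Call:
servo_tool([
  {"offset":[2,0,0],"yaw":0},
  {"offset":[4.5,0,0],"yaw":0},
  {"offset":[6.5,0,0],"yaw":0},
  {"offset":[8,0,0],"yaw":0},
  {"offset":[9,0,0],"yaw":0},
  {"offset":[9.5,0,0],"yaw":0},
  {"offset":[9.5,0,0],"yaw":0},
  {"offset":[9.5,0,0],"yaw":0},
])

```text
clock: 2.6
tcp_pos: [0.6094, 0.0416, 0.2062]
orientation: [0.516, -0.484, 0.515, 0.484]
wrist_force: [0.4, -0.3, -0.7]
finger_gap: 0.0513
```

```bash
python3 - <<'E'
from workcell import env
from h import *
info(env,[.6107,.0393,.203],176.2)
E
```

```text
t 2.60 tcp [0.6094 0.0416 0.2062] F [ 0.4  -0.26 -0.71] T [-0.003 -0.018  0.036] gap 0.0513 q6 -1.571
xaxis [ 1.3e-03  1.0e-04 -1.0e+00] y ang 176.36
offset cm [ 0.32 -0.14 -0.22]
yaw deg 0.1618866311143563
```

Call:
servo_tool([
  {"offset":[0.3,-0.14,-0.22],"yaw":0},
  {"offset":[0.3,-0.14,-0.22],"yaw":0},
  {"offset":[0.3,-0.14,-0.22],"yaw":0},
  {"offset":[0.3,-0.14,-0.22],"yaw":0},
  {"offset":[0.3,-0.14,-0.22],"yaw":0},
  {"offset":[0.3,-0.14,-0.22],"yaw":0},
  {"offset":[0.3,-0.14,-0.22],"yaw":0},
  {"offset":[0.3,-0.14,-0.22],"yaw":0},
], claw=0.1, force=35)

```text
clock: 3.4
tcp_pos: [0.611, 0.0388, 0.2027]
orientation: [0.516, -0.484, 0.515, 0.483]
wrist_force: [3.0, -2.2, 1.1]
finger_gap: 0.0196
```

```bash
python3 - <<'E'
from workcell import env
from h import *
info(env,[.6107,.0393,.203],176.2)
E
```

```text
t 3.40 tcp [0.611  0.0388 0.2027] F [ 2.96 -2.22  1.08] T [-0.304 -0.73   0.167] gap 0.0196 q6 -1.574
xaxis [ 1.4e-03 -3.0e-04 -1.0e+00] y ang 176.34
offset cm [-0.03  0.03  0.05]
yaw deg 0.14268331618916363
```

Call:
servo_tool([
  {"offset":[0.02,0,0],"yaw":0},
  {"offset":[0.05,0,0],"yaw":0},
  {"offset":[0.08,0,0],"yaw":0},
  {"offset":[0.11,0,0],"yaw":0},
  {"offset":[0.14,0,0],"yaw":0},
  {"offset":[0.14,0,0],"yaw":0},
  {"offset":[0.14,0,0],"yaw":0},
  {"offset":[0.14,0,0],"yaw":0},
])

```text
clock: 4.2
tcp_pos: [0.611, 0.0389, 0.2024]
orientation: [0.516, -0.484, 0.515, 0.483]
wrist_force: [1.0, -2.7, 7.9]
finger_gap: 0.0194
```

```bash
python3 - <<'E'
from workcell import env
from h import *
info(env,[.6107,.0393,.203],176.2)
E
```

```text
t 4.20 tcp [0.611  0.0389 0.2024] F [ 1.02 -2.71  7.87] T [-0.481 -0.338  0.018] gap 0.0194 q6 -1.574
xaxis [ 2.4e-03 -4.0e-04 -1.0e+00] y ang 176.34
offset cm [-0.06  0.03  0.04]
yaw deg 0.13734516467883395
```

Call:
servo_tool([
  {"offset":[0.03,0,0],"yaw":0},
  {"offset":[0.06,0,0],"yaw":0},
  {"offset":[0.09,0,0],"yaw":0},
  {"offset":[0.12,0,0],"yaw":0},
  {"offset":[0.15,0,0],"yaw":0},
  {"offset":[0.18,0,0],"yaw":0},
  {"offset":[0.18,0,0],"yaw":0},
  {"offset":[0.18,0,0],"yaw":0},
])

```text
clock: 5.0
tcp_pos: [0.611, 0.0389, 0.2012]
orientation: [0.516, -0.485, 0.515, 0.483]
wrist_force: [0.7, -1.4, 11.7]
finger_gap: 0.0194
```

```bash
python3 - <<'E'
from workcell import env
from h import *
info(env,[.6107,.0393,.203],176.2)
E
```

```text
t 5.00 tcp [0.611  0.0389 0.2012] F [ 0.73 -1.41 11.75] T [-0.454 -0.083  0.   ] gap 0.0194 q6 -1.574
xaxis [ 2.9e-03 -5.0e-04 -1.0e+00] y ang 176.34
offset cm [-0.18  0.03  0.04]
yaw deg 0.13822282688869336
```

Call:
servo_tool([
  {"offset":[0,0,0],"yaw":2},
  {"offset":[0,0,0],"yaw":6},
  {"offset":[0,0,0],"yaw":11},
  {"offset":[0,0,0],"yaw":16},
  {"offset":[0,0,0],"yaw":21},
  {"offset":[0,0,0],"yaw":26},
  {"offset":[0,0,0],"yaw":30},
  {"offset":[0,0,0],"yaw":32},
])

```text
clock: 5.8
tcp_pos: [0.6113, 0.0388, 0.2013]
orientation: [0.63, -0.323, 0.628, 0.321]
wrist_force: [1.5, -2.0, 10.8]
finger_gap: 0.0193
```

```bash
python3 - <<'E'
from workcell import env
from h import *
info(env,[.6107,.0393,.203],176.2-65)
E
```

```text
t 5.80 tcp [0.6113 0.0388 0.2013] F [ 1.5  -2.02 10.84] T [-0.519 -0.214  0.051] gap 0.0193 q6 -1.013
xaxis [ 3.6e-03 -7.0e-04 -1.0e+00] y ang 144.21
offset cm [-0.17  0.07  0.  ]
yaw deg 33.010896516246135
```

Call:
servo_tool([
  {"offset":[0.02,0,0],"yaw":2},
  {"offset":[0.03,0,0],"yaw":6},
  {"offset":[0.03,0,0],"yaw":11},
  {"offset":[0.03,0,0],"yaw":16},
  {"offset":[0.03,0,0],"yaw":21},
  {"offset":[0.03,0,0],"yaw":26},
  {"offset":[0.03,0,0],"yaw":30},
  {"offset":[0.03,0,0],"yaw":33},
])

```text
clock: 6.6
tcp_pos: [0.6115, 0.0386, 0.2011]
orientation: [0.696, -0.131, 0.694, 0.129]
wrist_force: [2.0, -2.6, 11.4]
finger_gap: 0.0194
```

```bash
python3 - <<'E'
from workcell import env
from h import *
import cv2
info(env,[.6107,.0393,.203],176.2-65)
p,d=env.read_camera("wrist");cv2.imwrite("pics/w2.png",p[:,:,::-1])
p,d=env.read_camera("scene");cv2.imwrite("pics/s2.png",cv2.resize(p[180:300,230:380,::-1],None,fx=5,fy=5))
E
```

```text
t 6.60 tcp [0.6115 0.0386 0.2011] F [ 1.97 -2.64 11.42] T [-0.702 -0.261  0.058] gap 0.0194 q6 -0.437
xaxis [ 0.0041 -0.0011 -1.    ] y ang 111.18
offset cm [-0.19  0.1  -0.05]
yaw deg -0.020784037966620872
```

View pics/w2.png

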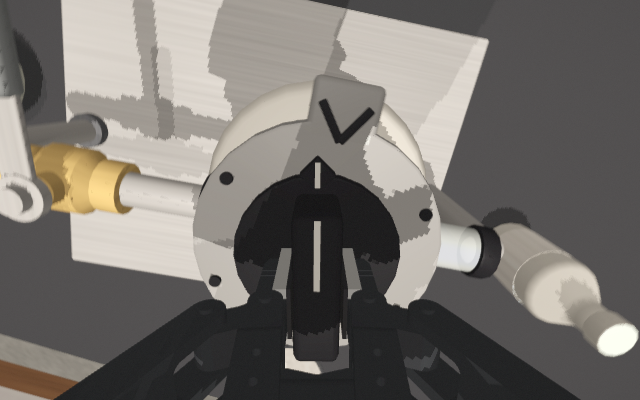

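View pics/s2.png

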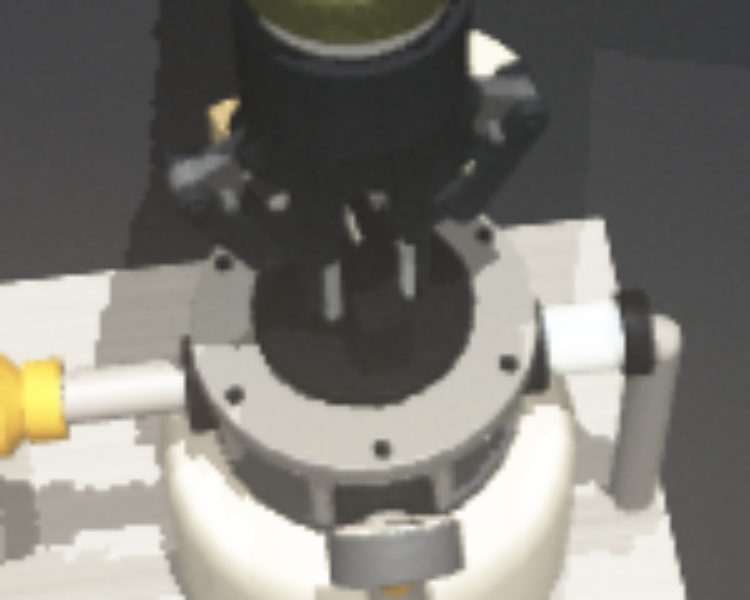

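Call:
servo_tool([
  {"offset":[-0.06,0,0],"yaw":0},
  {"offset":[-0.12,0,0],"yaw":0},
  {"offset":[-0.18,0,0],"yaw":0},
  {"offset":[-0.24,0,0],"yaw":0},
  {"offset":[-0.3,0,0],"yaw":0},
  {"offset":[-0.36,0,0],"yaw":0},
  {"offset":[-0.4,0,0],"yaw":0},
  {"offset":[-0.4,0,0],"yaw":0},
])

```text
clock: 7.5
tcp_pos: [0.6115, 0.0386, 0.2045]
orientation: [0.696, -0.131, 0.694, 0.13]
wrist_force: [2.0, -2.1, 7.9]
finger_gap: 0.0196
```

```bash
python3 - <<'E'
from workcell import env
from h import *
info(env,[.6107,.0393,.203],176.2-65)
E
```

```text
t 7.50 tcp [0.6115 0.0386 0.2045] F [ 2.04 -2.07  7.93] T [-0.558 -0.517 -0.049] gap 0.0196 q6 -0.440
xaxis [ 3.4e-03 -9.0e-04 -1.0e+00] y ang 111.31
offset cm [ 0.15  0.1  -0.05]
yaw deg 0.11112742803311448
```

Call:
servo_tool([
  {"offset":[-0.06,0,0],"yaw":0},
  {"offset":[-0.12,0,0],"yaw":0},
  {"offset":[-0.18,0,0],"yaw":0},
  {"offset":[-0.24,0,0],"yaw":0},
  {"offset":[-0.3,0,0],"yaw":0},
  {"offset":[-0.36,0,0],"yaw":0},
  {"offset":[-0.36,0,0],"yaw":0},
  {"offset":[-0.36,0,0],"yaw":0},
])

```text
clock: 8.3
tcp_pos: [0.6115, 0.0386, 0.2075]
orientation: [0.696, -0.131, 0.694, 0.13]
wrist_force: [4.4, -2.2, 5.9]
finger_gap: 0.0194
```

```bash
python3 - <<'E'
from workcell import env
from h import *
info(env,[.6107,.0393,.203],176.2-65)
E
```

```text
t 8.30 tcp [0.6115 0.0386 0.2075] F [ 4.38 -2.25  5.91] T [-0.647 -0.779 -0.044] gap 0.0194 q6 -0.440
xaxis [ 3.e-03 -9.e-04 -1.e+00] y ang 111.31
offset cm [ 0.45  0.1  -0.05]
yaw deg 0.10974447406294985
```

Call:
servo_tool([
  {"offset":[0,0,0],"yaw":0},
  {"offset":[0,0,0],"yaw":0},
  {"offset":[0,0,0],"yaw":0},
  {"offset":[0,0,0],"yaw":0},
  {"offset":[-1,0,0],"yaw":0},
  {"offset":[-3.5,0,0],"yaw":0},
  {"offset":[-6,0,0],"yaw":0},
  {"offset":[-7,0,0],"yaw":0},
], claw=0.5)

```text
clock: 9.1
tcp_pos: [0.6113, 0.0391, 0.2797]
orientation: [0.696, -0.131, 0.693, 0.131]
wrist_force: [0.8, 0.4, -0.4]
finger_gap: 0.0427
```

```bash
python3 - <<'E'
from workcell import env
from h import *
import cv2,json
info(env,[.5606,-.122,.30],101)
m=env.camera_model("wrist");p,d=env.read_camera("wrist");cv2.imwrite("pics/w3.png",p[:,:,::-1]);np.save("pics/w3.npy",d)
json.dump({k:(v.tolist() if hasattr(v,'tolist') else v) for k,v in m.items()},open("w3.json","w"))
p,d=env.read_camera("side");cv2.imwrite("pics/d3.png",cv2.resize(p[140:300,300:500,::-1],None,fx=3.7,fy=3.7))
E
```

```text
t 9.10 tcp [0.6113 0.0391 0.2797] F [ 0.76  0.45 -0.44] T [ 0.036 -0.008 -0.015] gap 0.0427 q6 -0.440
xaxis [ 4.2e-03 -1.0e-04 -1.0e+00] y ang 111.35
offset cm [ -2.05 -13.16 -10.58]
yaw deg 10.353325899094443
```

View pics/w3.png

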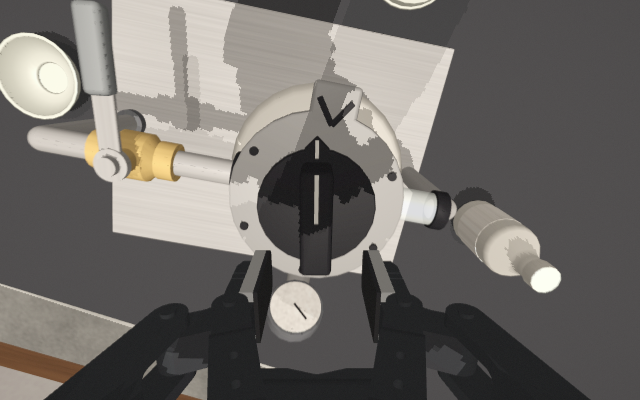

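View pics/d3.png

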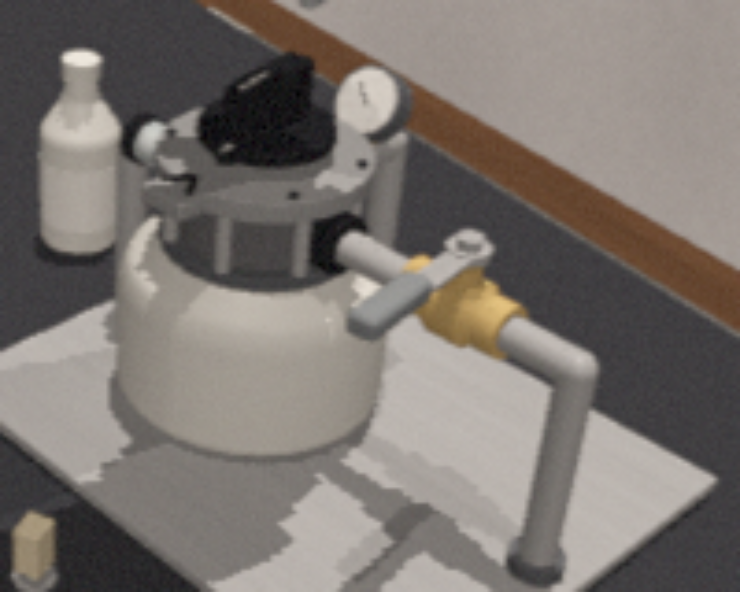

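```bash
python3 - <<'E'
from h import *
import json
for n,bar,sk,cov,ptr in [("w1",(310,325),None,None,None),("w3",None,None,None,None)]:
    m=json.load(open(n+".json"));m["world_from_camera"]=np.array(m["world_from_camera"]);d=np.load(f"pics/{n}.npy")
    vs,us=np.mgrid[100:280,200:420]
    o=m["world_from_camera"][:3,3]
    P=np.array([unproj(m,u,v,d[v,u]) for u,v in zip(us.ravel(),vs.ravel())])
    r=np.hypot(P[:,0]-.6107,P[:,1]-.039)
    z=P[:,2]
    print(n,"cover",np.median(z[(r>.05)&(r<.064)&(abs(z-.184)<.006)]),"skirt",np.median(z[(r>.02)&(r<.040)&(abs(z-.2)<.01)]),"bar",np.median(z[(r<.03)&(z>.222)]))
m["world_from_camera"]
c=np.array([.6107,.039])
for p,z in [((317,141),.201),((335,124),.184)]:
    q=onz(m,*p,z)[:2]-c; print(np.hypot(*q),np.degrees(np.arctan2(q[1],q[0])))
a,b=onz(m,317,171,.235),onz(m,317,222,.235);print(np.degrees(np.arctan2(*(a-b)[:2][::-1])))
# lever
for u,v in [(95,10),(97,80),(103,110),(112,164),(90,50),(110,92)]: print(u,v,unproj(m,u,v,d[v,u]).round(4))
E
```

```text
w1 cover 0.18575676862541485 skirt 0.19733909366867705 bar 0.23146449643471373
w3 cover 0.18569083360476968 skirt 0.2026565457176581 bar 0.2369477379245313
0.047177928853096726 -158.4060215802652
0.05797139990321262 -171.06563780811652
-158.64614595728912
95 10 [ 0.543  -0.1332  0.1941]
97 80 [ 0.5827 -0.1243  0.1955]
103 110 [ 0.6025 -0.1222  0.1868]
112 164 [ 0.6343 -0.1051  0.1955]
90 50 [ 0.5667 -0.1325  0.1937]
110 92 [ 0.588  -0.1174  0.1913]
```

```bash
python3 - <<'E'
from workcell import env
from h import *
info(env,[.5603,-.1234,.26],100.85)
E
```

```text
t 9.20 tcp [0.6113 0.039  0.2785] F [0.21 0.13 0.35] T [ 0.06  -0.003 -0.039] gap 0.0428 q6 -0.440
xaxis [ 3.8e-03 -1.0e-04 -1.0e+00] y ang 111.35
offset cm [  1.83 -13.27 -10.67]
yaw deg 10.501902484506502
```

Call:
servo_tool([
  {"offset":[0,-2,-1.6],"yaw":1},
  {"offset":[0,-5,-4],"yaw":3},
  {"offset":[0,-8,-6.4],"yaw":6},
  {"offset":[0,-11,-8.8],"yaw":9},
  {"offset":[0.5,-13,-10.4],"yaw":10.5},
  {"offset":[1.5,-13.3,-10.7],"yaw":10.5},
  {"offset":[1.8,-13.3,-10.7],"yaw":10.5},
  {"offset":[1.8,-13.3,-10.7],"yaw":10.5},
])

```text
clock: 10.0
tcp_pos: [0.5586, -0.1228, 0.2569]
orientation: [0.703, -0.067, 0.705, 0.068]
wrist_force: [0.2, 0.6, -0.4]
finger_gap: 0.0425
```

```bash
python3 - <<'E'
from workcell import env
from h import *
import cv2
info(env,[.5603,-.1234,.17],100.85)
p,d=env.read_camera("wrist");cv2.imwrite("pics/w4.png",p[:,:,::-1])
E
```

```text
t 10.00 tcp [ 0.5586 -0.1228  0.2569] F [ 0.23  0.58 -0.41] T [ 0.019 -0.013  0.044] gap 0.0425 q6 -0.547
xaxis [-0.0024  0.0015 -1.    ] y ang 100.90
offset cm [ 8.69 -0.11  0.17]
yaw deg 0.05012096994451554
```

View pics/w4.png

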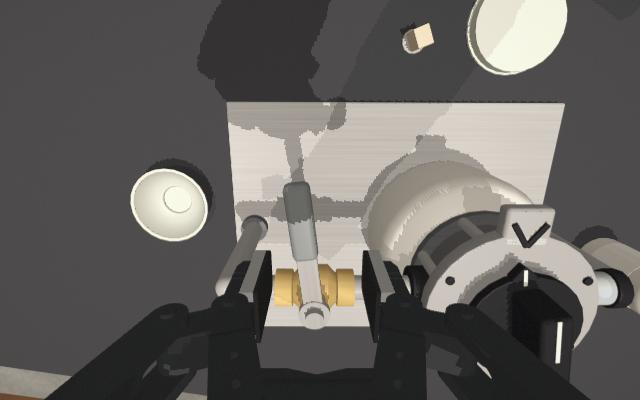

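```bash
python3 - <<'E'
from workcell import env
from h import *
m=env.camera_model("wrist")
A=lambda p,q:np.degrees(np.arctan2(*(p-q)[:2][::-1]))
tip=onz(m,296,184,.191);mid=onz(m,300.5,222,.191);near=onz(m,306,258,.191);piv=onz(m,314,313,.196)
print(tip,mid,near,piv,A(tip,near),A(near,piv),A(mid,piv),np.hypot(*(mid-piv)[:2]))
ms=env.camera_model("scene")
k=3.3;g=lambda X,Y,z:onz(ms,180+X/k,180+Y/k,z)
a,b,c=g(118,88,.191),g(127,163,.191),g(142,238,.196);print(a,b,c,A(a,b),A(a,c))
E
```

```text
[ 0.54018979 -0.14010757  0.191     ] [ 0.5659226  -0.13255157  0.191     ] [ 0.59198671 -0.12399541  0.191     ] [ 0.6321421  -0.11059415  0.196     ] -162.72095831573932 -161.5443410235608 -161.65522798202213 0.06976497302080029
[ 0.54150217 -0.13619857  0.191     ] [ 0.59487931 -0.12058744  0.191     ] [ 0.64711427 -0.10141503  0.196     ] -163.69746651003936 -161.77060338303264
```

```bash
python3 - <<'E'
from workcell import env
from h import *
info(env,[.5620,-.1318,.17],107.6)
E
```

```text
t 10.05 tcp [ 0.559  -0.1226  0.2576] F [ 0.28  0.94 -0.64] T [-0.019 -0.029  0.025] gap 0.0427 q6 -0.547
xaxis [-0.0014  0.001  -1.    ] y ang 100.93
offset cm [ 8.75 -0.97  0.13]
yaw deg -6.667692856434968
```

Call:
servo_tool([
  {"offset":[1,-0.6,0],"yaw":-4},
  {"offset":[2.5,-0.97,0.1],"yaw":-6.7},
  {"offset":[4.5,-0.97,0.1],"yaw":-6.7},
  {"offset":[6.5,-0.97,0.1],"yaw":-6.7},
  {"offset":[8,-0.97,0.1],"yaw":-6.7},
  {"offset":[8.7,-0.97,0.1],"yaw":-6.7},
  {"offset":[8.7,-0.97,0.1],"yaw":-6.7},
  {"offset":[8.7,-0.97,0.1],"yaw":-6.7},
])

```text
clock: 10.85
tcp_pos: [0.5626, -0.1327, 0.1721]
orientation: [0.699, -0.108, 0.698, 0.108]
wrist_force: [0.4, 0.3, -0.6]
finger_gap: 0.0427
```

```bash
python3 - <<'E'
from workcell import env
from h import *
import cv2
info(env,[.5620,-.1318,.17],107.6)
p,d=env.read_camera("wrist");cv2.imwrite("pics/w5.png",p[:,:,::-1])
E
```

```text
t 10.85 tcp [ 0.5626 -0.1327  0.1721] F [ 0.39  0.25 -0.61] T [-0.002 -0.03   0.02 ] gap 0.0427 q6 -0.678
xaxis [ 1.e-03 -2.e-04 -1.e+00] y ang 107.60
offset cm [ 0.21  0.1  -0.03]
yaw deg 0.004254169213680825
```

View pics/w5.png

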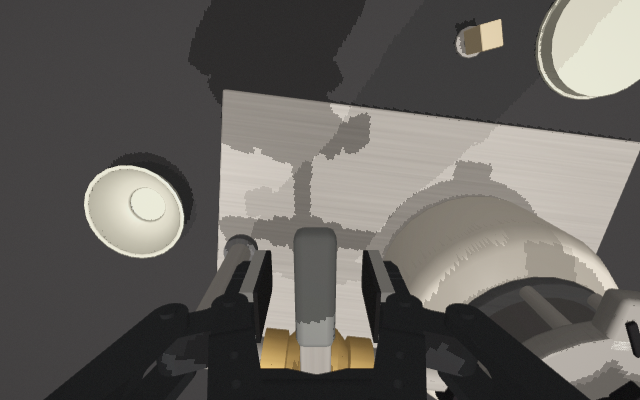

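Call:
servo_tool([
  {"offset":[0.1,0,0],"yaw":0},
  {"offset":[0.1,0,0],"yaw":0},
  {"offset":[0.1,0,0],"yaw":0},
  {"offset":[0.1,0,0],"yaw":0},
  {"offset":[0.1,0,0],"yaw":0},
  {"offset":[0.1,0,0],"yaw":0},
  {"offset":[0.1,0,0],"yaw":0},
  {"offset":[0.1,0,0],"yaw":0},
], claw=0.1, force=20)

```text
clock: 11.7
tcp_pos: [0.5625, -0.1333, 0.1711]
orientation: [0.699, -0.108, 0.698, 0.108]
wrist_force: [-0.2, 0.3, 6.3]
finger_gap: 0.0174
```

```bash
python3 - <<'E'
from workcell import env
from h import *
s,M=info(env)
# lever frame: r=78mm; tool z/y offsets for rotating about pivot: lever outward dir in tool axes
P=np.array([.638,-.108,s["tcp_pos"][2]]);v=s["tcp_pos"]-P;print("r",np.linalg.norm(v),np.degrees(np.arctan2(v[1],v[0])))
for a in [5,10,15,20,26,32,37,40]:
    w=R.from_euler('z',a,degrees=True).apply(v)-v; print(a,(M.T@w*100).round(2))
E
```

```text
t 11.70 tcp [ 0.5625 -0.1333  0.1711] F [-0.2   0.32  6.28] T [ 0.125 -0.009 -0.08 ] gap 0.0174 q6 -0.678
xaxis [ 1.5e-03 -4.0e-04 -1.0e+00] y ang 107.55
r 0.0796752240460133 -161.47969139479787
5 [ 0.   -0.69  0.04]
10 [ 0.   -1.38  0.14]
15 [ 0.   -2.06  0.31]
20 [ 0.   -2.72  0.53]
26 [ 0.   -3.48  0.87]
32 [ 0.01 -4.2   1.28]
37 [ 0.01 -4.77  1.69]
40 [ 0.01 -5.09  1.95]
```

Call:
servo_tool([
  {"offset":[0,-0.4,0],"yaw":-3},
  {"offset":[0,-1.1,0.1],"yaw":-8},
  {"offset":[0,-1.9,0.25],"yaw":-14},
  {"offset":[0,-2.7,0.5],"yaw":-20},
  {"offset":[0,-3.5,0.9],"yaw":-26},
  {"offset":[0,-4.2,1.3],"yaw":-32},
  {"offset":[0,-4.8,1.7],"yaw":-37},
  {"offset":[0,-5.1,1.95],"yaw":-40},
])

```text
clock: 12.5
tcp_pos: [0.5957, -0.1767, 0.1711]
orientation: [0.619, -0.341, 0.62, 0.341]
wrist_force: [-2.7, -1.5, 7.6]
finger_gap: 0.0175
```

```bash
python3 - <<'E'
from workcell import env
from h import *
s,M=info(env)
P=np.array([.638,-.108,s["tcp_pos"][2]]);v=s["tcp_pos"]-P;print("r",np.linalg.norm(v),np.degrees(np.arctan2(v[1],v[0])))
for a in [5,10,15,20,26,32,37,40]:
    w=R.from_euler('z',a,degrees=True).apply(v)-v; print(a,(M.T@w*100).round(2))
E
```

```text
t 12.50 tcp [ 0.5957 -0.1767  0.1711] F [-2.65 -1.52  7.63] T [-0.108  0.511 -0.123] gap 0.0175 q6 -1.423
xaxis [-4.e-04 -9.e-04 -1.e+00] y ang 147.66
r 0.0806447448876928 -121.61039293918151
5 [ 0.   -0.7   0.04]
10 [ 0.   -1.4   0.14]
15 [ 0.   -2.08  0.3 ]
20 [-0.   -2.75  0.52]
26 [-0.   -3.52  0.86]
32 [-0.   -4.26  1.28]
37 [-0.   -4.83  1.69]
40 [-0.   -5.16  1.95]
```

Call:
servo_tool([
  {"offset":[0,-0.7,0.05],"yaw":-5},
  {"offset":[0,-1.4,0.15],"yaw":-10},
  {"offset":[0,-2.1,0.3],"yaw":-15},
  {"offset":[0,-2.75,0.5],"yaw":-20},
  {"offset":[0,-3.5,0.85],"yaw":-26},
  {"offset":[0,-4.25,1.3],"yaw":-32},
  {"offset":[0,-4.8,1.7],"yaw":-37},
  {"offset":[0,-5.15,1.95],"yaw":-40},
])

```text
clock: 13.3
tcp_pos: [0.6495, -0.1885, 0.1711]
orientation: [-0.465, 0.533, -0.466, -0.532]
wrist_force: [-4.1, -2.9, 6.7]
finger_gap: 0.0175
```

```bash
python3 - <<'E'
from workcell import env
from h import *
s,M=info(env)
P=np.array([.638,-.108,s["tcp_pos"][2]]);v=s["tcp_pos"]-P;print("r",np.linalg.norm(v),np.degrees(np.arctan2(v[1],v[0])))
for a in [1,2,3,4,5,10]:
    w=R.from_euler('z',a,degrees=True).apply(v)-v; print(a,(M.T@w*100).round(2))
E
```

```text
t 13.30 tcp [ 0.6495 -0.1885  0.1711] F [-4.09 -2.9   6.7 ] T [-0.41   0.727  0.014] gap 0.0175 q6 -2.104
xaxis [-8.0e-04 -2.4e-03 -1.0e+00] y ang -172.35
r 0.08132049184424021 -81.87175497121135
1 [-0.   -0.14  0.  ]
2 [-0.   -0.28  0.01]
3 [-0.   -0.43  0.01]
4 [-0.   -0.57  0.02]
5 [-0.   -0.71  0.04]
10 [-0.   -1.41  0.14]
```

Call:
servo_tool([
  {"offset":[0,-0.14,0],"yaw":-1},
  {"offset":[0,-0.28,0],"yaw":-2},
  {"offset":[0,-0.42,0],"yaw":-3},
  {"offset":[0,-0.55,0],"yaw":-3.5},
  {"offset":[0,-0.65,0],"yaw":-3.5},
  {"offset":[0,-0.75,0],"yaw":-3.5},
  {"offset":[0,-0.75,0],"yaw":-3.5},
  {"offset":[0,-0.75,0],"yaw":-3.5},
])

```text
clock: 14.1
tcp_pos: [0.6536, -0.1878, 0.1711]
orientation: [0.448, -0.544, 0.452, 0.546]
wrist_force: [-12.3, -3.4, 10.4]
finger_gap: 0.0175
```

```bash
python3 - <<'E'
from workcell import env
from h import *
import cv2
s,M=info(env)
P=np.array([.638,-.108,s["tcp_pos"][2]]);v=s["tcp_pos"]-P;print("r",np.linalg.norm(v),np.degrees(np.arctan2(v[1],v[0])))
p,d=env.read_camera("wrist");cv2.imwrite("pics/w6.png",p[:,:,::-1])
E
```

```text
t 14.10 tcp [ 0.6536 -0.1878  0.1711] F [-12.29  -3.38  10.44] T [-0.75   2.14  -0.271] gap 0.0175 q6 -2.157
xaxis [-0.0064 -0.0026 -1.    ] y ang -169.10
r 0.08128958401906079 -78.9005211598812
```

View pics/w6.png

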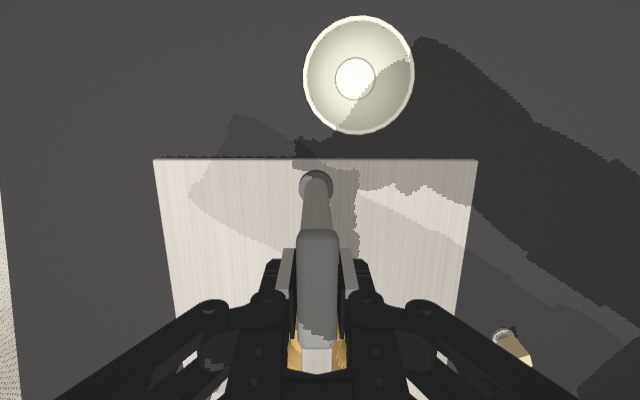

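Call:
servo_tool([
  {"offset":[0,0,0],"yaw":0},
  {"offset":[0,0,0],"yaw":0},
  {"offset":[0,0,0],"yaw":0},
  {"offset":[0,0.15,0],"yaw":0},
  {"offset":[-1.5,0.2,0],"yaw":0},
  {"offset":[-4.5,0.2,0],"yaw":0},
  {"offset":[-8,0.2,0],"yaw":0},
  {"offset":[-11,0.2,0],"yaw":0},
], claw=0.5)

```text
clock: 14.95
tcp_pos: [0.6554, -0.1862, 0.2818]
orientation: [-0.45, 0.546, -0.449, -0.546]
wrist_force: [0.4, -0.7, 0.8]
finger_gap: 0.043
```

```bash
python3 - <<'E'
from workcell import env
from h import *
import cv2
info(env)
for n in ["scene","side","wrist"]:
    p,d=env.read_camera(n);cv2.imwrite(f"pics/{n}7.png",p[:,:,::-1])
    if n=="scene":cv2.imwrite("pics/s7z.png",cv2.resize(p[180:360,180:380,::-1],None,fx=3.3,fy=3.3))
E
```

```text
t 14.95 tcp [ 0.6554 -0.1862  0.2818] F [ 0.44 -0.67  0.83] T [-0.035 -0.024 -0.003] gap 0.0430 q6 -2.159
xaxis [ 5.e-04  0.e+00 -1.e+00] y ang -168.93
```

View pics/s7z.png

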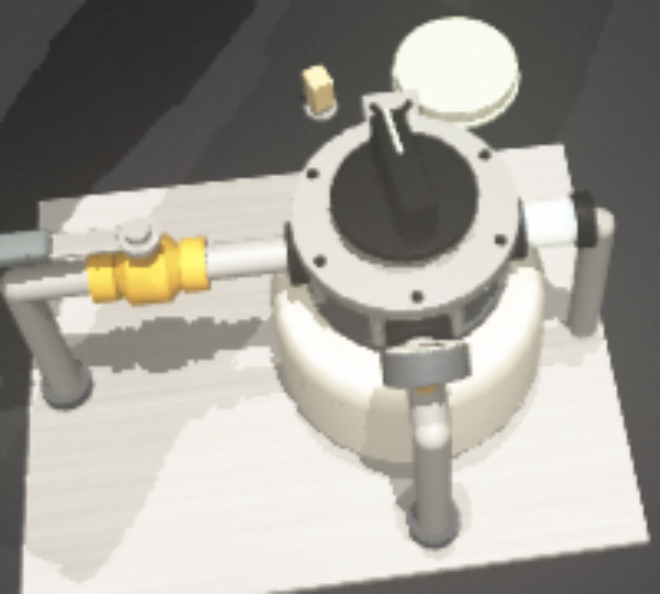

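View pics/side7.png

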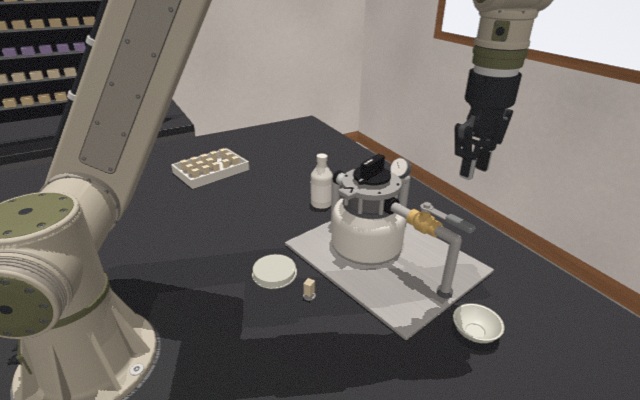

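View pics/wrist7.png

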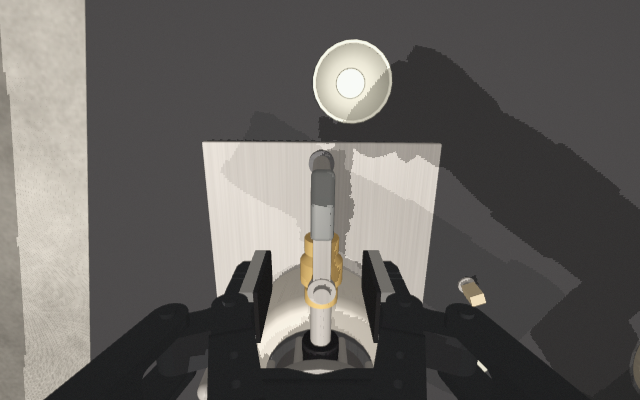

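```bash
python3 - <<'E'
from workcell import env
print(env.hand_in())
E
```

```text
the job is handed in; nothing more can be done
None
```

The selector is risen in its notch at the arrow mark and the feed lever is fully open. The job was handed in at about 15 s of the 64 s allowed.

- **Selector:** It started about 75° counterclockwise of the mark. I pressed it to about 11.5 N, turned it clockwise by about 65°, and let it up. It rose straight into a notch about 10–11° counterclockwise of the mark by my measurement, so no further searching was needed. That is right at the edge of the stated 10° ± 2° range.
- **Handle fully up:** The force fell with the spring to 5.9 N just before I released it. In the wrist-camera depth picture afterwards, the skirt top stood 17.0 mm above the cover, which matches fully up. The rise between pictures was 5.3–5.5 mm rather than the nominal 6 mm.
- **Feed lever:** It stood about 6° off the shut direction by my measurement, which disagrees with "shut" at 0. I swung it until it met its stop, where the sideways force rose to about 12 N. The last pictures show it along the pipe.
- **Bystanders:** The last pictures show the puck, block, bottle and bowl standing where they were, with the gripper clear of everything. I judged this by eye and did not measure it.

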